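Swap the filed medicine pack with the one on the clipboard

ROBOT

A 7-joint arm with a two-finger parallel gripper is mounted at the origin on a cart in front of the work surface, level with it; the furniture and walls round the work are solid. World frame = base frame: x ahead of the robot, y to its left, z up, the work surface at z = 0. Lengths are in m, angles in rad, forces in N, time in s.
With the tool pointing down it reaches from about 0.425 to 0.875 m from the base axis. Payload 9.9 kg.
Tool frame: the origin (TCP) lies at the very end of the fingers, on their centre line; the grasp point (between the pads) lies 19 mm behind it; z points along the fingers, y is the line along which they close (so a half turn about z gives the same grasp; the last joint's range is limited). The gripper opens to 85 mm and grips with 20 to 120 N. Pads are 22 mm wide; open, the fingers measure 114 mm over their backs; the gripper's body (76 mm by 85 mm) begins 54 mm behind the grasp point. The pads swing forward as they close: fully open they stand 13 mm farther back than shut.
Start: joints at [1.195, 0.576, 0.025, 1.437, -0.015, 1.129, -0.057], TCP at [0.194, -0.646, 0.231] pointing down, gripper open.
Joint ranges: [-2.76, 2.76], [-0.34, 2.15], [-1.52, 1.57], [0.19, 2.46], [-1.09, 4.23], [0.17, 1.99], [-2.82, 2.82]. Speed limits (rad/s): [2.22, 2.22, 3.01, 3.01, 3.14, 3.14, 3.14].

INTERFACE

Orientations are given as a unit quaternion [w, x, y, z].
In Python, from workcell import arm, get_image, get_calibration gives the robot as it stands. Calls block until the motion is done:
- arm.move_to(position, orientation): joint-space move of the TCP to a pose.
- arm.move_l(position, attitude=None, rate=0.15, until_force=None): straight line of the TCP; attitude=None keeps the orientation; rate is the mean speed in m/s. With until_force (N) it stops when the force on the tool has changed by that much, and returns True; else False.
- arm.movej(angles): joint-space move.
- arm.command_gripper(opening, strength=None): opening from 0.0 (shut) to 1.0 (fully open); strength is the grip in N (None keeps the last); returns when the fingers have stopped.
- arm.dwell(seconds).
- arm.inverse_kinematics(position, orientation): joint angles nearest the present ones, or None.
- get_image(name): name is "side" or "top"; returns the picture (400x640x3 uint8, red, green, blue); there is no depth.
- get_calibration(name): a dict with "intrinsics" (3x3 intrinsics, pixels), "origin" and "rotation" of the camera in the world. Camera axes: x right, y down, z forward; pixel columns grow to the right and rows downward; lengths in m; the calibration is good to about 2 mm. A picture is of the moment at which its call begins. get_calibration takes no time and is no camera call.
A pose or a line that the arm cannot do raises arm.MotionError and nothing moves.
- arm.job_done(): hands the job in; it is judged then, once.
Readings, each from a call of its own:
- arm.read_t(): time.
- arm.read_joints(): joint angles.
- arm.read_dq(): joint speeds.
- arm.read_joint_torque(): joint torques, N m.
- arm.read_tcp_pos(): TCP position.
- arm.read_tool_rot(): TCP orientation.
- arm.read_wrist_force(): force on the tool from outside, world axes, zero at the start.
- arm.read_torque(): the same for the moment, N m.
- arm.read_finger_gap(): opening from 0.0 (shut) to 1.0 (fully open).
- arm.read_finger_force(): force on a finger pad.
Only numpy, scipy, OpenCV 4.12 (cv2) and the standard library are available. Lean on these libraries where they do the work, as an engineer would, in place of code of your own. Each camera call takes 0.05 s, during which the arm holds its last target. There are 200 camera calls.

TASK

Swap the two small medicine packs. The pack lying on the clipboard goes into the drawer of the small grey drawer unit, standing on its end in the pocket where the other pack stands now, and that other pack is put down on the clipboard's paper, either way up. Leave the stamp standing in its own pocket and the dropper bottle upright, and finish with the drawer pushed fully shut.

Things in the scene. Friction and masses are not known exactly. Their poses are not given: they have to be found in the camera images.
- drawer_unit: Small grey steel drawer unit, fixed on the table: 180 deep (its x) by 160 wide (its y) by 108 mm high, with one drawer. Origin at the centre of its underside, on the table; its front faces its -x, turned towards the robot. A small roll of tape stands on its top near the back right (its +x, -y), 19 mm high.
- drawer (a joint): Opening of the drawer in m: 0 = fully shut, 0.13 = fully out; it slides along the unit's -x. It starts shut. Friction about 1.5 N. The drawer front is a panel 12 mm thick, 160 wide, from 6 to 100 mm above the table; the drawer's side walls reach only 42 mm.
- handle (a point): Middle of the drawer's bow handle: a round steel bar 10 mm thick, about 85 mm long along the unit's y, 78 mm above the table, its centre line 40 mm in front of the drawer front panel; it can be pinched from above. Moves with the drawer.
- pocket_left (a point): Centre of the floor of the drawer's left pocket (the unit's +y side). Floor 10 mm above the table; mouth open on top, 39 mm (unit's x) by 52 mm (unit's y), walls 3 mm thick, up to 42 mm above the table. It is 42 mm behind the inner face of the drawer front, so the drawer must be well out to reach it. Moves with the drawer; axes as the unit's; the two pockets are 84 mm apart.
- pocket_right (a point): The same for the right pocket (the unit's -y side). One pocket holds the filed pack, the other the stamp.
- clipboard: Hardboard clipboard with a sheet of paper, fixed flat on the table: board 3 mm thick, 315 long (its x, from -164 to +151 mm) by 225 wide (its y); the metal clip, 16 mm high, is at its +x end, to the robot's left, from x = 110 mm on. Origin on the table, in the middle. Just beyond it stands a big open carton with walls up to 0.3 m high: keep the arm clear of it.
- lying_pack: Folded card medicine pack, 46 x 75 x 33 mm (its x, y, z), about 80 g, white with printed panels, that lies flat on the clipboard at the start. Origin at the middle of the pack; its y axis is the long one. Standing on its end it is 75 mm high with a footprint of 46 x 33 mm; in the pocket the 46 mm side runs along the unit's y.
- filed_pack: The other card pack, of the same size and axes (origin at its middle), that stands on its end in one of the drawer's pockets at the start, 46 mm side along the unit's y, its top 85 mm above the table.
- date_stamp: Hand stamp standing in the other pocket: wooden foot 27 (its x) x 46 mm (its y), with a rounded black handle 26 mm thick, 74 mm high. Origin at the centre of its underside.
- dropper: Brown dropper bottle with a black rubber top, 33 mm thick and 102 mm high, standing on the table to the left of the drawer unit, in front of a big open carton. Origin at the centre of its underside.
Mind the look-alikes: they are no part of the job. What is shaped like the dropper but red or yellow is not meant.

How it is judged:
At the end, for the whole second after the job is handed in: Drawer shut to 5 mm; lying pack on its end (7 deg) on the floor of the pocket the other left, within 8 mm of its centre; stamp standing in its own pocket (20 mm, 0.2 rad); other pack at rest on the clipboard, any way up, its middle over the paper; dropper bottle upright (0.2 rad) (value of joint drawer below 0.005 m and ((horizontal distance between lying_pack and pocket_left below 0.008 m and horizontal distance between date_stamp and pocket_right below 0.02 m) or (horizontal distance between lying_pack and pocket_right below 0.008 m and horizontal distance between date_stamp and pocket_left below 0.02 m)) and angle between the y axis of lying_pack and the z axis of drawer_unit, either way round below 0.12 rad and z of lying_pack in the frame of pocket_left below 0.043 m and angle between each of date_stamp, dropper's own z axis and vertical below 0.2 rad and contact force between filed_pack and clipboard above 0.2 N and x of filed_pack in the frame of clipboard between -0.155 and 0.105 m and y of filed_pack in the frame of clipboard between -0.107 and 0.107 m and z of filed_pack in the frame of clipboard below 0.05 m and linear speed of each of filed_pack, lying_pack below 0.02 m/s); the robot touches nothing.
It fails at once if the stamp is knocked over or taken out of the drawer (angle between date_stamp's own z axis and vertical above 0.6 rad or height (world z) of date_stamp above 0.06 m).
It fails at once if the dropper bottle is knocked over (angle between dropper's own z axis and vertical above 0.6 rad).
It also fails if it takes over 72 s, if anything falls off the work surface, if the arm or the gripper's body presses on something with over 40 N, if the wrist force passes 120 N, or if a joint passes its speed limit or range.

## Working session

There is one attempt and no reset: what is moved stays moved. The work goes in short steps, each a Python script; the robot and the scene stay as the last script left them, time stands still between calls to the robot, and variables do not carry over. Pictures are saved under pics/ and viewed, at most 10 in all, crops included, and the job is handed in when it is done.

```bash
mkdir -p pics; ls; python3 - <<'E'
from workcell import arm,get_image,get_calibration
import cv2
for n in("top","side"):
    cv2.imwrite(f"pics/{n}0.png",get_image(n)[:,:,::-1]); print(n,get_calibration(n))
print(arm.read_t(),arm.read_tool_rot())
E
```

```text
pics
top {'intrinsics': array([[387.22919365,   0.        , 325.36945697],
       [  0.        , 387.22919365, 193.49916365],
       [  0.        ,   0.        ,   1.        ]]), 'origin': array([ 0.44905042, -0.29289514,  0.99949309]), 'rotation': array([-0.02210812,  0.71494969, -0.69796037,  0.03477774])}
side {'intrinsics': array([[459.34459465,   0.        , 315.95708868],
       [  0.        , 459.34459465, 200.10459855],
       [  0.        ,   0.        ,   1.        ]]), 'origin': array([0.10689532, 0.41351129, 0.75877258]), 'rotation': array([ 0.11838614, -0.23408081,  0.87136351, -0.41462818])}
0.1 [-7.15016279e-04  9.89374157e-01  1.45389961e-01 -1.58998887e-04]
```

View pics/top0.png

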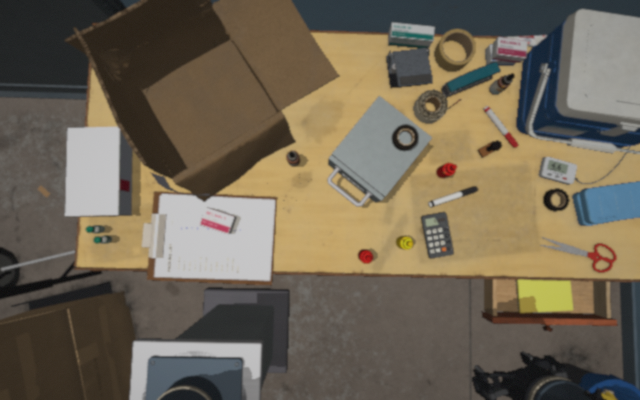

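View pics/side0.png

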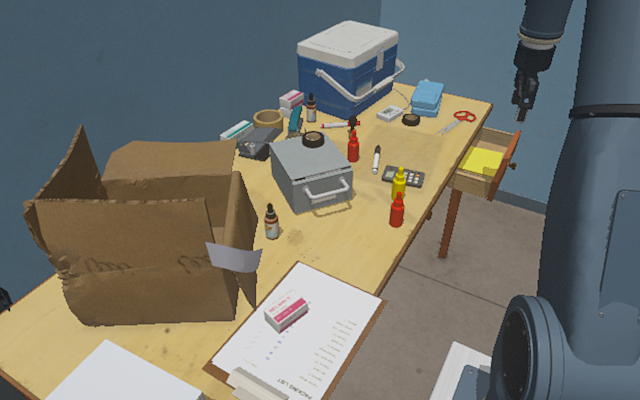

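Top view: the drawer unit is at about (380,148), its handle at (347,188) facing lower-left. The lying pack is at (220,221) on the clipboard, the dropper at (293,158), and the carton is just beyond the board. I'll enlarge these.

```bash
python3 - <<'E'
import cv2,numpy as np
t=cv2.imread("pics/top0.png");s=cv2.imread("pics/side0.png")
a=cv2.resize(t[90:215,270:440],None,fx=4.7,fy=4.7,interpolation=cv2.INTER_CUBIC)
cv2.imwrite("pics/c1.png",a)
b=cv2.resize(t[185:285,140:285],(580,400),interpolation=cv2.INTER_CUBIC)
cv2.imwrite("pics/c2.png",b)
E
```

```text
(no output)
```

View pics/c1.png

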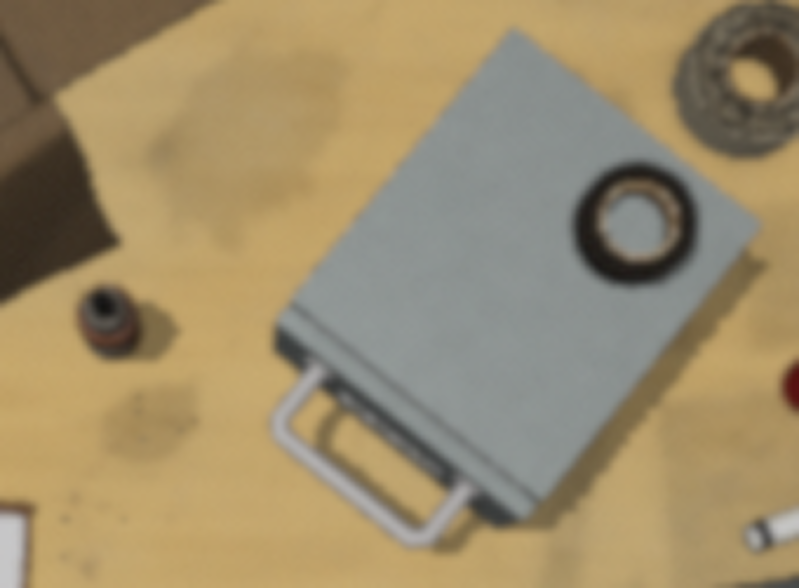

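View pics/c2.png

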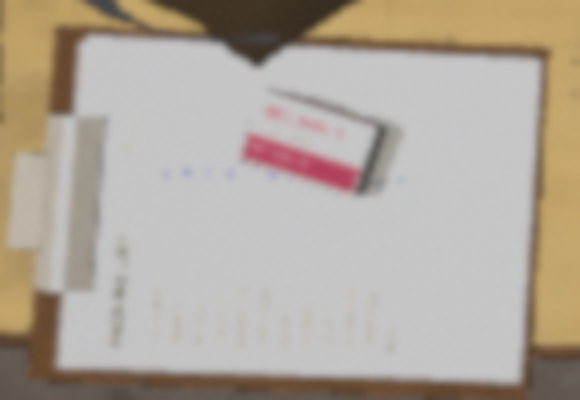

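Crop 1: body top corners are at (513,27), (762,226), (293,300) and (540,500), and the handle bar runs (280,420) to (420,540). Crop 2: pack top corners are at (268,88), (382,122), (358,192) and (243,158). A carton flap's tip at (257,65) sits close to the pack.

```bash
cat > h.py <<'E'
import numpy as np,cv2
from scipy.spatial.transform import Rotation as R
from workcell import arm,get_image,get_calibration
def ray(n,u,v,z):
    c=get_calibration(n);q=c["rotation"];M=R.from_quat([q[1],q[2],q[3],q[0]]).as_matrix()
    d=M@np.linalg.inv(c["intrinsics"])@[u,v,1];o=c["origin"];return o+d*(z-o[2])/d[2]
def px(n,P):
    c=get_calibration(n);q=c["rotation"];M=R.from_quat([q[1],q[2],q[3],q[0]]).as_matrix()
    p=c["intrinsics"]@(M.T@(np.asarray(P)-c["origin"]));return p[:2]/p[2]
def quat(M):
    q=R.from_matrix(M).as_quat();return np.array([q[3],q[0],q[1],q[2]])
def tool(z,y):
    z=np.array(z,float);z/=np.linalg.norm(z);y=np.array(y,float);y-=z*(y@z);y/=np.linalg.norm(y)
    return quat(np.column_stack([np.cross(y,z),y,z]))
def snap(n,name,box=None,f=1):
    i=get_image(n)[:,:,::-1]
    if box: i=i[box[1]:box[3],box[0]:box[2]]
    cv2.imwrite("pics/"+name,cv2.resize(i,None,fx=f,fy=f,interpolation=cv2.INTER_CUBIC))
E
python3 - <<'E'
from h import *
np.set_printoptions(precision=4,suppress=True)
c1=lambda u,v,z:ray("top",270+u/4.7,90+v/4.7,z)
c2=lambda u,v,z:ray("top",140+u/4,185+v/4,z)
T=[c1(u,v,.108) for u,v in((513,27),(762,226),(540,500),(293,300))]
print(np.array(T));
for i in range(4): d=T[(i+1)%4]-T[i];print("edge",np.linalg.norm(d),np.degrees(np.arctan2(d[1],d[0])))
H=[c1(280,420,.078),c1(420,540,.078)];d=H[1]-H[0];print("handle",H,np.linalg.norm(d),np.degrees(np.arctan2(d[1],d[0])),(H[0]+H[1])/2)
P=[c2(u,v,.036) for u,v in((268,88),(382,122),(358,192),(243,158))];print("pack",np.array(P),np.mean(P,0))
for i in range(4): d=P[(i+1)%4]-P[i];print("edge",np.linalg.norm(d),np.degrees(np.arctan2(d[1],d[0])))
for z in(0.1,.2,.3):print("flap",z,c2(257,65,z))
print("drop",c1(105,298,.102))
C=[c2(u,v,.003) for u,v in((62,28),(547,48),(527,385),(35,375))];print("clip",np.array(C),np.mean(C,0))
E
```

```text
[[ 0.7561 -0.4298  0.108 ]
 [ 0.6579 -0.5558  0.108 ]
 [ 0.5179 -0.446   0.108 ]
 [ 0.6142 -0.3221  0.108 ]]
edge 0.15973043122091615 -127.91947741345562
edge 0.17796760263049216 141.91327596223508
edge 0.15696164680902708 52.11504055311059
edge 0.1780756128278871 -37.195738323313634
handle [array([ 0.5578, -0.3178,  0.078 ]), array([ 0.4983, -0.3903,  0.078 ])] 0.09373646896811612 -129.37913466840436 [ 0.528  -0.3541  0.078 ]
pack [[ 0.4862 -0.0171  0.036 ]
 [ 0.4668 -0.0882  0.036 ]
 [ 0.4234 -0.0753  0.036 ]
 [ 0.4427 -0.0038  0.036 ]] [ 0.4548 -0.0461  0.036 ]
edge 0.07369306990888005 -105.20727474975268
edge 0.045279698510455935 163.41811188154324
edge 0.07399528555622596 74.94071921528985
edge 0.045478987508573446 -16.956434234319783
flap 0.1 [ 0.4969 -0.0284  0.1   ]
flap 0.2 [ 0.4915 -0.0578  0.2   ]
flap 0.3 [ 0.4862 -0.0872  0.3   ]
drop [ 0.6139 -0.2286  0.102 ]
clip [[ 0.5227  0.1254  0.003 ]
 [ 0.5175 -0.1849  0.003 ]
 [ 0.3037 -0.1794  0.003 ]
 [ 0.3035  0.1295  0.003 ]] [ 0.4118 -0.0274  0.003 ]
```

```bash
python3 - <<'E'
from h import *
for z in(0,.05,.1,.15,.2,.25,.3):print("flap",z,px("side",ray("top",140+257/4,185+65/4,z)),"back",px("side",ray("top",295,145,z)))
print(px("side",[.4548,-.0461,.036]))
s=cv2.imread("pics/side0.png")
cv2.imwrite("pics/c3.png",cv2.resize(s[140:400,180:400],None,fx=2.3,fy=2.3,interpolation=cv2.INTER_CUBIC))
E
```

```text
flap 0 [253.96890582 322.44413197] back [259.17106171 228.77338093]
flap 0.05 [257.10707484 301.70100051] back [261.61598242 213.85575219]
flap 0.1 [260.40972453 279.87066054] back [264.21518263 197.99679056]
flap 0.15 [263.89013427 256.86533606] back [266.98374112 181.1044932 ]
flap 0.2 [267.56305245 232.58754095] back [269.93876784 163.07446412]
flap 0.25 [271.44490539 206.92869806] back [273.09975785 143.78775466]
flap 0.3 [275.55404298 179.7675157 ] back [276.48902192 123.10823618]
[286.05034653 303.8918864 ]
```

View pics/c3.png

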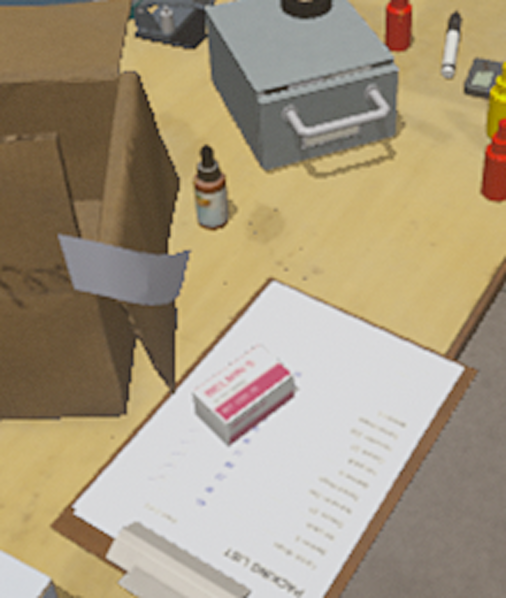

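Side crop: the carton flap's tip is at about (173,388), close to the table and just beyond the pack. A grey paper strip sticks out at (60–190, 235–300). Next I'll check strip height and IK for the planned poses.

```bash
cat >> h.py <<'E'
th=np.radians(-38.0)
ux=np.array([np.cos(th),np.sin(th),0]);uy=np.array([-ux[1],ux[0],0]);Z=np.array([0,0,1.])
H0=np.array([.526,-.3525,.078])   # handle, drawer shut
pk=np.array([.4548,-.0461,.0195]);pa=np.radians(74.3)
L=np.array([np.cos(pa),np.sin(pa),0]);PX=np.array([L[1],-L[0],0])
A=np.radians(30)
def tcp(g,q):  # grasp point -> tcp
    return np.asarray(g)+.019*R.from_quat([q[1],q[2],q[3],q[0]]).as_matrix()[:,2]
def ik(g,z,y):
    out=[]
    for s in(1,-1):
        q=tool(z,s*np.asarray(y));j=arm.inverse_kinematics(tcp(g,q),q);out.append((q,j))
    return out
E
python3 - <<'E'
from h import *
np.set_printoptions(precision=2,suppress=True)
for u,v in((155,178),(172,188)):
  for z in(.05,.1,.15,.2,.25):print("strip",z,ray("top",u,v,z)[:2],px("side",ray("top",u,v,z)))
def show(n,g,z,y): print(n,[j if j is None else np.asarray(j) for _,j in ik(g,z,y)])
show("handle",H0,-Z,ux)
Ho=H0-.128*ux;show("open",Ho,-Z,ux)
for n,s in(("L",1),("R",-1)):
    p=Ho+.094*ux+s*.042*uy;p[2]=.066
    show("filed"+n,p,-Z,uy);show(" up",p+.13*Z,-Z,uy)
    g=p+.0085*ux;g[2]=.072
    for a in(30,35,40):
      a=np.radians(a)
      show(" insBack%.2f"%a,g,-np.sin(a)*ux-np.cos(a)*Z,uy);show("  up",g+.09*Z,-np.sin(a)*ux-np.cos(a)*Z,uy)
show("place",[.425,.04,.06],-Z,[0,1,0])
show("place2",[.495,-.15,.06],-Z,[0,1,0])
g=pk-.0235*L;g[2]=.028
for a in(30,35,40,45):
  a=np.radians(a);show("pick%.2f"%a,g,np.cos(a)*L-np.sin(a)*Z,PX);show(" up",g+.12*Z,np.cos(a)*L-np.sin(a)*Z,PX)
E
```

```text
strip 0.05 [0.55 0.11] [192.51 337.  ]
strip 0.1 [0.55 0.09] [197.97 312.57]
strip 0.15 [0.54 0.07] [203.7  286.94]
strip 0.2 [0.54 0.05] [209.72 260.01]
strip 0.25 [0.53 0.02] [216.06 231.68]
strip 0.05 [0.53 0.07] [218.01 325.22]
strip 0.1 [0.53 0.05] [222.61 301.68]
strip 0.15 [0.52 0.03] [227.44 276.93]
strip 0.2 [0.52 0.01] [232.53 250.9 ]
strip 0.25 [ 0.51 -0.01] [237.88 223.46]
handle [array([ 0.59,  0.7 , -0.12,  1.73,  0.12,  0.72, -0.26]), array([ 0.16,  0.79,  0.63,  1.75, -0.62,  0.8 , -2.72])]
open [array([ 0.58,  0.57, -0.15,  2.07,  0.16,  0.52, -0.35]), array([ 0.1 ,  0.65,  0.58,  2.09, -0.64,  0.59, -2.67])]
filedL [array([ 0.74,  0.72, -0.48,  1.81,  0.48,  0.73,  0.9 ]), array([ 0.32,  0.69,  0.19,  1.83, -0.21,  0.64, -1.6 ])]
 up [array([ 0.79,  0.56, -0.56,  1.69,  0.35,  0.99,  1.02]), array([ 0.3 ,  0.53,  0.22,  1.71, -0.14,  0.92, -1.66])]
 insBack0.52 [array([ 0.76,  0.99, -0.58,  1.29,  0.3 ,  1.48,  1.09]), array([ 0.38,  0.96,  0.22,  1.31, -0.23,  1.43, -1.57])]
  up [array([ 0.77,  0.9 , -0.6 ,  1.23,  0.26,  1.62,  1.1 ]), array([ 0.38,  0.87,  0.24,
[... 2070 characters left out ...]
.12, -0.63,  0.56,  0.92]), array([ 0.77,  0.94, -0.2 ,  2.13, -1.07,  0.85, -1.75])]
 up [array([ 1.11,  0.79, -0.71,  2.1 , -0.67,  0.76,  0.8 ]), array([ 0.52,  0.71,  0.19,  2.13, -1.08,  1.21, -1.83])]
pick0.70 [array([ 1.06,  0.98, -0.69,  2.14, -0.6 ,  0.5 ,  0.85]), array([ 0.74,  0.89, -0.2 ,  2.15, -1.07,  0.78, -1.79])]
 up [array([ 1.06,  0.73, -0.69,  2.11, -0.64,  0.73,  0.74]), array([ 0.45,  0.67,  0.24,  2.14, -1.07,  1.15, -1.87])]
pick0.79 [array([ 1.01,  0.93, -0.68,  2.16, -0.56,  0.44,  0.77]), array([ 0.7 ,  0.84, -0.2 ,  2.17, -1.07,  0.7 , -1.84])]
 up [array([ 1.02,  0.67, -0.67,  2.12, -0.61,  0.7 ,  0.67]), array([ 0.4 ,  0.62,  0.26,  2.14, -1.05,  1.09, -1.93])]
```

```bash
python3 - <<'E'
from h import *
np.set_printoptions(precision=4,suppress=True)
q=tool(-Z,ux)
arm.command_gripper(.35,60)
arm.move_to(tcp(H0+.07*Z,q),q);print(arm.read_t())
print(arm.move_l(tcp(H0,q),rate=.1,until_force=15))
arm.command_gripper(0,60)
print(arm.read_tcp_pos(),arm.read_finger_gap(),arm.read_wrist_force())
p=arm.read_tcp_pos()
arm.move_l(p-.127*ux,rate=.15)
print(arm.read_tcp_pos(),arm.read_wrist_force(),arm.read_t())
arm.command_gripper(.35);arm.move_l(arm.read_tcp_pos()+.12*Z,rate=.25)
print(arm.read_t())
E
```

```text
2.3417
False
[ 0.5253 -0.3519  0.0598] 0.09064693679163448 [-4.0236  3.2519  6.0743]
[ 0.4247 -0.2745  0.0598] [-3.9973 -3.7188 -1.6044] 4.5167
5.4917
```

```bash
python3 - <<'E'
from h import *
q=tool(-Z,uy)
arm.move_to([.43,-.02,.20],q);print(arm.read_t())
i=get_image("top")[:,:,::-1];j=get_image("side")[:,:,::-1]
np.save("pics/o.npy",i)
a=cv2.resize(i[130:240,290:400],(440,440),interpolation=cv2.INTER_CUBIC)
b=cv2.resize(j[150:250,260:350],(360,400),interpolation=cv2.INTER_CUBIC)
c=np.zeros((440,800,3),np.uint8);c[:,:440]=a;c[:400,440:]=b;cv2.imwrite("pics/o.png",c)
E
```

```text
6.4917
```

View pics/o.png

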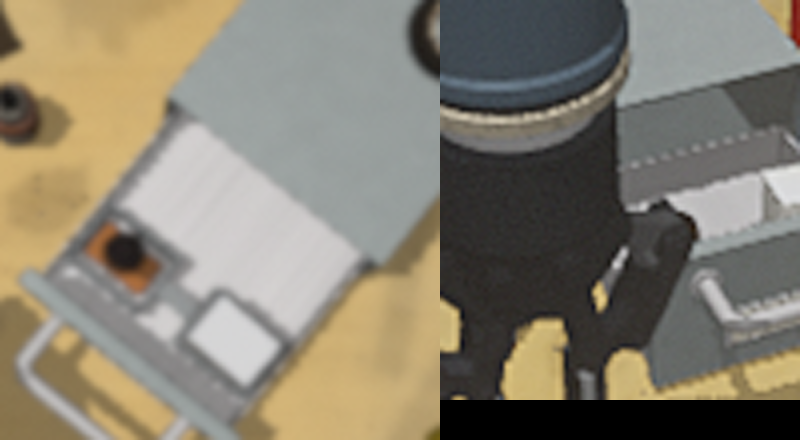

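Open drawer: the stamp stands in the left pocket at about (125,250). The filed pack is in the right pocket, with top corners (225,288), (287,344), (248,390) and (187,338).

```bash
python3 - <<'E'
from h import *
np.set_printoptions(precision=4,suppress=True)
c=lambda u,v,z:ray("top",290+u/4,130+v/4,z)
P=[c(u,v,.085) for u,v in((225,288),(287,344),(248,390),(187,338))]
m=np.mean(P,0);print(m)
for i in range(4): d=P[(i+1)%4]-P[i];print("edge",np.linalg.norm(d),np.degrees(np.arctan2(d[1],d[0])))
H=np.array([.4247,-.2745,.078])
print("pred",H+.094*ux-.042*uy,"diff in unit",(m-H)@ux,(m-H)@uy)
U=np.array([.6365,-.4384,0]);print("H lateral vs unit top centre",(H-U)@uy,(H-U)@ux)
# drawer back corners where walls meet body, handle legs
for n,a,b in(("frontpanel",(35,270),(238,430)),("bodyfront",(170,103),(372,265))):
    A=c(*a,.1 if n[0]=='f' else .108);B=c(*b,.1 if n[0]=='f' else .108);d=A-B;print(n,np.linalg.norm(d),np.degrees(np.arctan2(d[1],d[0])),((A+B)/2-H)@ux,((A+B)/2-H)@uy)
E
```

```text
[ 0.4735 -0.3659  0.085 ]
edge 0.04928335084074472 -130.83928173295396
edge 0.035662163904197595 140.7067271097499
edge 0.047145387513618034 50.90033272909393
edge 0.03721157462980538 -36.02682573000179
pred [ 0.4729 -0.3655  0.078 ] diff in unit 0.09470635358753189 -0.041953221375902586
H lateral vs unit top centre -0.0012421379578326634 -0.26780759341977906
frontpanel 0.14976302606760103 53.15991250026024 0.052213567960220995 0.000285887098340123
bodyfront 0.15022503344383625 52.39316820028661 0.17593664314948104 0.0009092403050577707
```

```bash
python3 - <<'E'
from h import *
np.set_printoptions(precision=4,suppress=True)
q=tool(-Z,-uy);g=np.array([.4732,-.3657,.066])
arm.command_gripper(.74,40)
arm.move_to(tcp(g+.09*Z,q),q)
print(arm.move_l(tcp(g,q),rate=.12,until_force=12))
arm.command_gripper(0,40);print(arm.read_finger_gap()*85,arm.read_wrist_force(),arm.read_t())
arm.move_l(tcp(g+.13*Z,q),rate=.15);print(arm.read_finger_gap()*85,arm.read_wrist_force())
q2=tool(-Z,[0,-1,0]);c=np.array([.427,.04,.059])
arm.move_to(tcp(c+.08*Z,q2),q2);print(arm.read_t())
arm.move_l(tcp(c+.012*Z,q2),rate=.12)
print(arm.move_l(tcp(c-.004*Z,q2),rate=.03,until_force=5),arm.read_tcp_pos())
arm.command_gripper(.74);arm.move_l(tcp(c+.1*Z,q2),rate=.2);print(arm.read_t())
E
```

```text
False
45.29798417540977 [-0.8048  1.6251  6.1916] 9.6333
45.43990509618365 [ 0.3976  0.5141 -0.0453]
12.175
True [0.4272 0.0404 0.0406]
14.2833
```

```bash
python3 - <<'E'
from h import *
np.set_printoptions(precision=4,suppress=True)
d=np.cos(A)*L-np.sin(A)*Z;q=tool(d,PX)
g=pk-.0235*L;g[2]=.028
arm.move_to(tcp(g+.12*Z,q),q);print(arm.read_t(),arm.read_joints())
print(arm.move_l(tcp(g,q),rate=.12,until_force=8),arm.read_tcp_pos()-tcp(g,q))
arm.command_gripper(0,60);print(arm.read_finger_gap()*85,arm.read_wrist_force(),arm.read_t())
arm.move_l(tcp(g+.13*Z,q),rate=.15);print(arm.read_finger_gap()*85,arm.read_wrist_force(),arm.read_t())
i=get_image("top")[:,:,::-1];j=get_image("side")[:,:,::-1]
a=cv2.resize(i[150:290,140:290],(400,373),interpolation=cv2.INTER_CUBIC)
b=cv2.resize(j[180:380,200:400],(400,400),interpolation=cv2.INTER_CUBIC)
c=np.zeros((400,800,3),np.uint8);c[:373,:400]=a;c[:,400:]=b;cv2.imwrite("pics/p.png",c)
E
```

```text
16.6167 [ 1.0971  0.8292 -0.6573  2.0947 -0.747   0.8325  0.9123]
False [0.0001 0.     0.0005]
45.49043394369313 [-1.6045 -3.182   6.8665] 18.0667
45.478320309251814 [ 0.1863  0.3207 -1.6383] 19.0833
```

View pics/p.png

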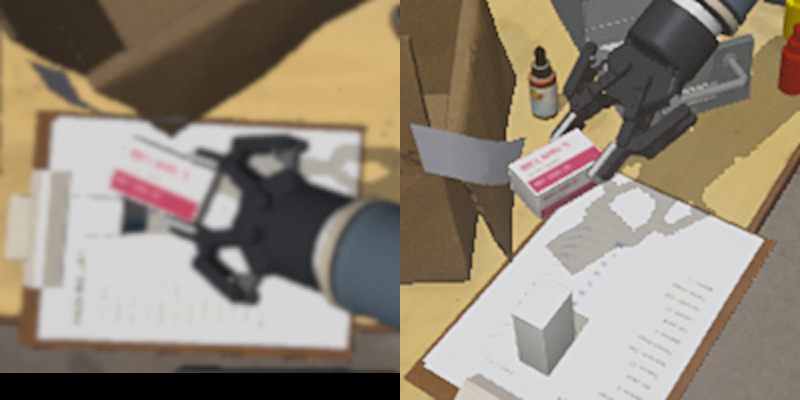

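Both good: the filed pack stands on the paper at (545,325), and the lying pack is held level. Next I'll turn it up and take it over the right pocket.

```bash
cat >> h.py <<'E'
C=np.array([.4733,-.3658,0]);di=-np.cos(A)*Z-np.sin(A)*ux;qi=tool(di,-uy)
def G(z,dx=0,dy=0): return C+(.0085+dx)*ux+dy*uy+z*Z
E
python3 - <<'E'
from h import *
np.set_printoptions(precision=4,suppress=True)
p=arm.read_tcp_pos()
arm.move_l(p+[-.01,-.12,.12],rate=.25)
arm.move_to(tcp(G(.23),qi),qi);print(arm.read_t(),arm.read_joints(),arm.read_finger_gap()*85)
arm.move_l(tcp(G(.125),qi),rate=.15);print(arm.read_wrist_force(),arm.read_t())
i=get_image("top")[:,:,::-1];j=get_image("side")[:,:,::-1]
a=cv2.resize(i[130:240,290:400],(400,400),interpolation=cv2.INTER_CUBIC)
b=cv2.resize(j[140:240,270:370],(400,400),interpolation=cv2.INTER_CUBIC)
cv2.imwrite("pics/i.png",np.hstack([a,b]))
# expected pack bottom corners / top corners in side crop
zb=.125-.061
for z in(zb,zb+.075):
  for sx,sy in((-1,-1),(-1,1),(1,1),(1,-1)):
    P=C+sx*.0165*ux+sy*.023*uy+z*Z;print(round(z,3),sx,sy,(px("side",P)-[270,140])*4,(px("top",P)-[290,130])*400/110)
E
```

```text
21.9667 [ 0.5314  0.7953  0.146   1.1915 -0.1059  1.687  -1.5555] 45.95766199572156
[ 0.1938 -0.393  -1.0369] 22.8167
0.064 -1 -1 [375.3035 249.0287] [223.8266 351.4207]
0.064 -1 1 [305.1212 267.8321] [170.0911 307.3614]
0.064 1 1 [282.3734 235.4844] [201.3924 268.999 ]
0.064 1 -1 [351.3164 217.4533] [255.0437 312.875 ]
0.139 -1 -1 [382.2905 147.3454] [234.4346 352.0524]
0.139 -1 1 [309.008  165.7439] [176.0101 304.1642]
0.139 1 1 [285.1629 134.2656] [210.0063 262.4875]
0.139 1 -1 [357.0956 116.6538] [268.3311 310.1593]
```

View pics/i.png

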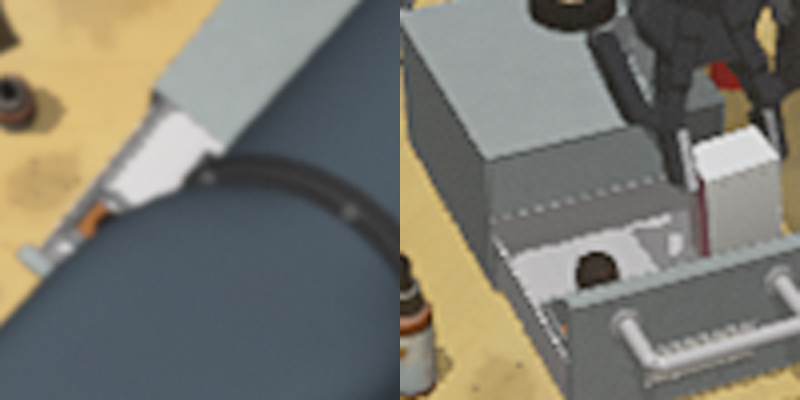

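```bash
python3 - <<'E'
from h import *
np.set_printoptions(precision=1,suppress=True)
H=np.array([.4247,-.2745,0])
f=lambda P:(px("side",P)-[270,140])*4
print("panel front top left",f(H+.04*ux+.08*uy+.1*Z),"back",f(H+.052*ux+.08*uy+.1*Z))
print("handle L end",f(H+.0425*uy+.078*Z))
print("body top front left",f(H+.182*ux+.08*uy+.108*Z),"stamp top",f(H+.094*ux+.042*uy+.084*Z))
print(arm.read_tcp_pos()-tcp(G(.125),qi),arm.read_tool_rot(),qi)
j=cv2.imread("pics/i.png")[60:300,640:800];cv2.imwrite("pics/i2.png",cv2.resize(j,None,fx=3,fy=2.5,interpolation=cv2.INTER_CUBIC))
E
```

```text
panel front top left [171.2 302.5] back [163.3 289.3]
handle L end [262.6 360.2]
body top front left [ 85.3 149.5] stamp top [198.9 250.7]
[ 0. -0.  0.] [-0.1  0.9 -0.3 -0.2] [-0.1  0.9 -0.3 -0.2]
```

View pics/i2.png

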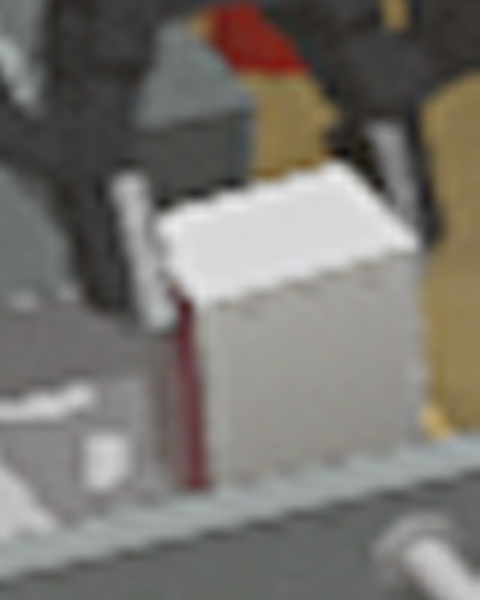

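The pack seems a few mm low and maybe a few degrees tilted in the grip: its top front-left corner is at (200,300), and the edge leans slightly. I'll stand it on free paper, let it settle flush, and regrasp from above across the 33 mm side, which centres it both ways.

```bash
cat >> h.py <<'E'
S=np.array([.448,-.125,0])
E
python3 - <<'E'
from h import *
np.set_printoptions(precision=4,suppress=True)
arm.move_l(tcp(G(.20),qi),rate=.2)
s=S+.0085*ux
arm.move_to(tcp(s+.15*Z,qi),qi);print(arm.read_t(),arm.read_finger_gap()*85)
arm.move_l(tcp(s+.088*Z,qi),rate=.15)
print(arm.move_l(tcp(s+.055*Z,qi),rate=.03,until_force=4))
p=arm.read_tcp_pos();print("contact grasp z",p[2]-tcp([0,0,0],qi)[2],arm.read_wrist_force())
arm.command_gripper(.75);arm.dwell(.3)
arm.move_l(p-.1*di,rate=.2);print(arm.read_t())
i=get_image("top")[:,:,::-1];j=get_image("side")[:,:,::-1];cv2.imwrite("pics/st.png",i);cv2.imwrite("pics/ss.png",j)
q=tool(-Z,ux)
for sg in(1,-1):print(arm.inverse_kinematics(tcp(S+.16*Z,tool(-Z,sg*ux)),tool(-Z,sg*ux)))
f=lambda P:(px("side",P)-[250,200])*4
for z in(.003,.078):
  for sx,sy in((-1,-1),(-1,1),(1,1),(1,-1)):print(z,sx,sy,f(S+sx*.0165*ux+sy*.023*uy+z*Z))
cv2.imwrite("pics/ss2.png",cv2.resize(j[200:340,250:410],None,fx=4,fy=4,interpolation=cv2.INTER_CUBIC))
E
```

```text
24.4167 45.597585156006296
True
contact grasp z 0.07097861937439584 [0.2309 0.3273 1.0766]
26.9
[ 0.3866  0.3957 -0.2934  2.0836  0.1771  0.6853 -0.6862]
[-0.5242  0.6607  1.1363  2.112  -0.7972  0.8916 -2.718 ]
0.003 -1 -1 [292.5057 366.0843]
0.003 -1 1 [210.3639 392.3197]
0.003 1 1 [188.82   346.6331]
0.003 1 -1 [269.251  321.6268]
0.078 -1 -1 [292.1457 268.0521]
0.078 -1 1 [205.7232 294.262 ]
0.078 1 1 [183.2066 248.7883]
0.078 1 -1 [267.737  223.8654]
```

View pics/ss2.png

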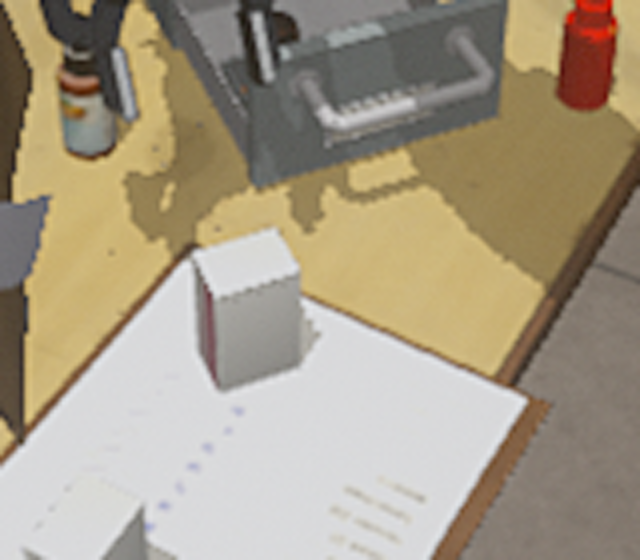

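The pack is standing flush on the paper, with its bottom front-left corner at (220,390), up to about 3 mm from where I expected it. I'll centre it with a light pinch along uy, then grip along ux and insert.

```bash
python3 - <<'E'
from h import *
np.set_printoptions(precision=4,suppress=True)
q1=tool(-Z,-uy);q2=tool(-Z,ux);z0=.045
T=lambda z:np.array([S[0],S[1],z])
arm.move_to(T(.17),q1);print(arm.read_t())
print(arm.move_l(T(z0),rate=.15,until_force=8))
arm.command_gripper(0,20);print(arm.read_finger_gap()*85)
arm.command_gripper(.75);arm.move_l(T(.10),rate=.2)
arm.command_gripper(.62);arm.move_to(T(.10),q2);print(arm.read_t())
print(arm.move_l(T(z0),rate=.12,until_force=8))
arm.command_gripper(0,50);print(arm.read_finger_gap()*85,arm.read_t())
arm.move_l(T(.18),rate=.2)
D=lambda z,a=0,b=0:C+a*ux+b*uy+z*Z
arm.move_to(D(.19),q2);arm.move_l(D(.09),rate=.15);print(arm.read_finger_gap()*85,arm.read_t())
for a,b in((0,0),(.002,0),(-.002,0),(0,.002),(0,-.002)):
    arm.move_l(D(.088,a,b),rate=.1)
    hit=arm.move_l(D(.052,a,b),rate=.04,until_force=6);p=arm.read_tcp_pos()
    print(a,b,hit,p,arm.read_wrist_force(),arm.read_t())
    if p[2]<.057: break
E
```

```text
27.65
False
45.35687607433625
31.0083
False
32.38224454586116 31.925
32.116627078493785 34.525
0 0 True [ 0.4731 -0.3657  0.0549] [-0.119  -0.2419  7.7829] 35.55
```

```bash
python3 - <<'E'
from h import *
np.set_printoptions(precision=4,suppress=True)
q2=tool(-Z,ux);p=arm.read_tcp_pos()
arm.command_gripper(.5);arm.move_l(p+.11*Z,rate=.2)
H=np.array([.4247,-.2745,.078])
arm.command_gripper(.1)
arm.move_to(H-.05*ux-.03*uy*0+np.array([0,0,.09]),q2);print(arm.read_t())
arm.move_to([.43,-.02,.22],tool(-Z,-uy))
i=get_image("top")[:,:,::-1];cv2.imwrite("pics/f0.png",i)
g=cv2.cvtColor(i,cv2.COLOR_BGR2GRAY)
# white pack top: threshold blob near its expected place
u,v=px("top",C+.085*Z).round().astype(int);print(u,v)
m=(g>150).astype(np.uint8)[v-20:v+20,u-20:u+20]
n,lab,st,ce=cv2.connectedComponentsWithStats(m);k=lab[20,20];print(k,st[k],ce[k])
c=cv2.minAreaRect(np.argwhere(lab==k)[:,::-1].astype(np.float32));print(c,ray("top",ce[k][0]+u-20,ce[k][1]+v-20,.085))
print(g[v-14:v+15:2,u-14:u+15:2]);print(arm.read_t())
E
```

```text
37.5917
349 215
1 [  4   0  36  32 743] [22.5572 12.218 ]
((21.5, 15.5), (31.0, 35.0), 90.0) [ 0.492  -0.3711  0.085 ]
[[192 204 205 204 200 201 203 203 202 205 205 206 207 203 203]
 [157 188 203 181 147 178 187 197 204 206 207 207 204 204 203]
 [144 150 167 136 124 167 138 163 189 202 207 204 204 203 204]
 [147 140 123 127 178 207 184 143 137 168 194 203 204 204 204]
 [149 128 121 164 205 211 210 197 148 131 149 192 202 205 201]
 [159 123 153 204 211 211 211 211 200 161 135 152 173 199 200]
 [131 146 197 211 211 211 212 211 211 205 170 129 140 180 187]
 [117 175 209 211 212 211 211 211 212 211 208 181 133 137 138]
 [115 128 184 208 212 211 211 211 211 211 211 207 159  97 113]
 [122 117 124 171 205 211 210 210 211 210 210 186 115 104 115]
 [143 145 121 118 158 200 211 211 211 211 195 131 117 121 132]
 [135 145 133 129 116 147 195 210 210 200 145  95 121 135 165]
 [132 136 146 151 120 115 133 186 203 154 100 113 127 166 177]
 [131 138 137 136 135 136 119 124 148 110 115 130 164 179 180]
 [137 133 136 136 137 154 135 121 114 124 127 153 180 180 180]]
39.325
```

```bash
python3 - <<'E'
from h import *
np.set_printoptions(precision=4,suppress=True)
q=tool(-Z,ux)
u,v=px("top",C+.085*Z).round().astype(int)
for im in(np.load("pics/o.npy"),cv2.imread("pics/f0.png")):
    g=cv2.cvtColor(np.ascontiguousarray(im),cv2.COLOR_BGR2GRAY)[v-20:v+20,u-20:u+20]
    n,lab,st,ce=cv2.connectedComponentsWithStats((g>208).astype(np.uint8));k=lab[20,20];print(st[k],ce[k],ray("top",*(ce[k]+[u-20,v-20]),.085))
h=np.array([.4247,-.2745,.0598])
arm.command_gripper(.35,60)
arm.move_to(h+.10*Z,q)
print(arm.move_l(h,rate=.12,until_force=12))
arm.command_gripper(0,60);p=arm.read_tcp_pos()
print(arm.move_l(p+.124*ux,rate=.15,until_force=25),arm.read_tcp_pos())
print(arm.move_l(p+.131*ux,rate=.03,until_force=15),arm.read_tcp_pos(),(arm.read_tcp_pos()-[.5253,-.3519,.0598])@ux,arm.read_wrist_force())
arm.command_gripper(.35);arm.move_l(arm.read_tcp_pos()+.12*Z,rate=.2)
arm.move_to([.43,-.02,.24],tool(-Z,-uy));print(arm.read_t())
i=get_image("top")[:,:,::-1];j=get_image("side")[:,:,::-1];cv2.imwrite("pics/f1.png",i);cv2.imwrite("pics/f2.png",j)
t=cv2.imread("pics/top0.png")
for b in((320,90,440,215),(280,140,305,175)):print(b,np.abs(i[b[1]:b[3],b[0]:b[2]].astype(int)-t[b[1]:b[3],b[0]:b[2]]).max(2).__gt__(40).sum())
E
```

```text
[ 11  11  18  18 172] [19.186  19.7151] [ 0.4741 -0.3635  0.085 ]
[ 10  13  18  17 161] [18.8323 20.9006] [ 0.4713 -0.3627  0.085 ]
False
False [ 0.5231 -0.3501  0.0607]
True [ 0.5254 -0.3518  0.0606] -2.864041074917567e-05 [-1.5969  0.9697  7.9047]
46.7333
(320, 90, 440, 215) 0
(280, 140, 305, 175) 0
```

```bash
python3 - <<'E'
from h import *
a=cv2.imread("pics/ss.png").astype(int);b=cv2.imread("pics/f2.png").astype(int)
P=np.array([px("side",[.4272+x,.0404+y,z]) for x in(-.0165,.0165) for y in(-.023,.023) for z in(.003,.078)])
l,h=P.min(0).astype(int),P.max(0).astype(int);print(l,h,(np.abs(a-b)[l[1]:h[1],l[0]:h[0]].max(2)>40).mean())
print(arm.job_done(),arm.read_t())
E
```

```text
[255 316] [288 367] 0.0
the job is handed in; nothing more can be done
the job is handed in; nothing more can be done
```

I handed the job in at about 47 s with the packs swapped: the lying pack stands in the right pocket, the other stands on the clipboard paper, the drawer is fully shut, the dropper hasn't moved and the stamp was left untouched in its pocket; I haven't seen the verdict.

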